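# Switch on the drill spindle at its guarded toggle

### The arm

A 7-joint arm with a two-finger parallel gripper is mounted at the origin on the work surface. World frame = base frame: x ahead of the robot, y to its left, z up, the work surface at z = 0. Lengths are in m, angles in degrees, forces in N, time in s.
With the tool pointing down it reaches from about 0.4 to 0.85 m from the base axis. Payload 4.5 kg.
Tool frame: the origin (TCP) lies on the centre line of the jaws, within the pads' length; the fingertips stand 22 mm ahead of it and the grasp point (between the pads) lies 3 mm ahead of it; z points along the fingers, y is the line along which they close (so a half turn about z gives the same grasp; the last joint's range is limited). The gripper opens to 88 mm and grips with 3 to 60 N. Pads are 18 mm wide; open, the fingers measure 123 mm over their backs; the gripper's body (75 mm by 187 mm) begins 45 mm behind the grasp point.
Start: joints at [77.051, 39.483, -11.15, 89.685, 9.013, 51.709, -12.324], TCP at [0.161, -0.604, 0.261] pointing down, gripper open.
Joint ranges: [-172.22, 172.22], [-26.19, 119.32], [-84.43, 86.54], [7.71, 146.69], [-57.33, 237.33], [2.42, 119.75], [-152.13, 152.13]. Speed limits (degrees/s): [147.25, 147.25, 180, 180, 180, 180, 180].

### API

Orientations are given as a 3x3 rotation matrix whose columns are the frame's x, y, z axes.
In Python, from station import r, optics gives the robot as it stands. Calls block until the motion is done:
- r.move_ptp(position, orientation): joint-space move of the TCP to a pose.
- r.movel(position, orientation=None, velocity=0.15, contact_N=None): straight line of the TCP; orientation=None keeps the orientation; velocity is the mean speed in m/s. With contact_N (N) it stops when the force on the tool has changed by that much, and returns True; else False.
- r.move_joints(angles): joint-space move.
- r.gripper_open() and r.close(): open the fingers fully, or close them until they stop; the grip force is fixed at half the most.
- r.pause(seconds).
- r.inverse_kinematics(position, orientation): joint angles nearest the present ones, or None.
- r.observe(): the state.
- optics.snapshot(name): name is "side" or "top"; returns a dict with "image" (480x640x3 uint8, red, green, blue), "mtx" (3x3 intrinsics, pixels), "dist" ([k1, k2, p1, p2, k3] as OpenCV has them; the pictures are not rectified), "R" (3x3) and "t" (3): a world point X has camera coordinates R X + t. Camera axes: x right, y down, z forward; pixel columns grow to the right and rows downward; lengths in m; the calibration is good to about 2 mm. A picture is of the moment at which its call begins. There is no depth.
A pose or a line that the arm cannot do raises r.MotionError and nothing moves.
- r.hand_in(): hands the job in; it is judged then, once.
The state is a dict: "time_s": time; "joints": joint angles; "joint_vel": joint speeds; "joint_torque": joint torques, N m; "tcp_pos": TCP position; "orientation": TCP orientation; "force": force on the tool from outside, world axes, zero at the start; "torque": the same for the moment, N m; "grip_width": opening from 0.0 (shut) to 1.0 (fully open); "grasp_force": force on a finger pad.
Only numpy, scipy, OpenCV 4.12 (cv2) and the standard library are available. Lean on these libraries where they do the work, as an engineer would, in place of code of your own. Each camera call takes 0.05 s, during which the arm holds its last target. There are 200 camera calls.

### The job

Two switch stations stand on the bench; the longer one, with the round meter set in its panel and a straight tab on its guard, feeds the drill spindle. Lift that station's hinged guard by its tab until it stands open, flip the toggle beneath it over to the other side, away from the meter and towards the guard's hinge, and then close the guard fully again. Leave the guard of the smaller station shut.

Things in the scene. Friction and masses are not known exactly. Their poses are not given: they have to be found in the camera images.
- spindle_station: spindle switch station, fixed: grey box 200 mm long (x), 100 wide (y), 45 high, aluminium panel on top. Origin: centre of its underside, z up; x points from the round flush meter (34 mm across, at x = -77 mm) to the guard's hinge; the meter end faces the robot within 0.3 rad. Black guard with 3 mm walls, open below and at the hinge end, covers x = -15 to 65, y = -28 to 28, z = 45 to 90 mm
- spindle_tab (a point): point to pinch on the guard's tab, across the station's y, turning with the guard. The tab, 14 mm wide (y), 10 thick, 41 long, runs on from the guard's top towards the meter; this point is in its middle height, 28 mm from the guard's front wall, 13 from the free end. Guard closed: x = -43, y = 0, z = 85 mm in the station's frame
- spindle_guard (a joint): opening of that guard, rad: 0 closed, 1.57 with its top upright, 1.9 at its stop. Hinge axis along the station's y at x = 65, z = 45 mm in its frame; the tab rises and goes over towards +x. The hinge is stiff (0.06 N m): the guard stays at whatever angle it is left and does not fall shut
- spindle_toggle (a joint): angle of the steel toggle under that guard, rad: 0 leaning 0.45 rad to the meter (off; starts at 0 to 0.1), 0.9 (stop) leaning 0.45 rad to the hinge (on). Pivot at x = 23, y = 0, z = 45 mm in the station's frame, in a bushing 18 across, 5 high; bat 8 mm thick with a 12 mm ball, centred 32 mm from the pivot. Stays where left; 2 N at the ball moves it
- pump_guard (a joint): opening of the guard on the other, smaller station (120 x 80 x 45 mm box without a meter; black guard 70 x 46 x 45 mm with a round knob on top and no tab), rad: 0 closed. It stands on the other half of the bench, left or right; leave it shut
There are look-alikes about, which are no part of the job. Leave any red look-alike of the spindle_station alone. Leave any yellow look-alike of the part that bears pump_guard alone.

How it is judged (in metres and radians):
On the way, in this order (a step that is already met when the one before it is completed fails the run):
1. the spindle guard has been lifted open, by more than 1.2 rad, with the toggle still off (value of joint spindle_guard above 1.2 rad and value of joint spindle_toggle below 0.45 rad), for 0.2 s.
2. the toggle has been flipped past 0.65 rad while the guard is open (value of joint spindle_toggle above 0.65 rad and value of joint spindle_guard above 0.8 rad), for 0.2 s.
At the end, for the whole second after the job is handed in: the spindle guard is closed to within 0.17 rad (10 degrees), the spindle toggle is over at the hinge side (above 0.65 of its 0.9 rad), and the pump guard is shut (below 0.17 rad) (value of joint each of spindle_guard, pump_guard below 0.17 rad and value of joint spindle_toggle above 0.65 rad); the robot touches nothing.
It fails at once if the pump station's guard is lifted by more than 0.3 rad (value of joint pump_guard above 0.3 rad).
It also fails if it takes over 64 s, if anything falls off the work surface, if the arm or the gripper's body presses on something with over 40 N, if the wrist force passes 120 N, or if a joint passes its speed limit or range.

## Working session

There is one attempt and no reset: what is moved stays moved. The work goes in short steps, each a Python script; the robot and the scene stay as the last script left them, time stands still between calls to the robot, and variables do not carry over. Pictures are saved under pics/ and viewed, at most 10 in all, crops included, and the job is handed in when it is done.

```bash
mkdir -p pics; ls
python3 - <<'E'
from station import r, optics
import cv2,numpy as np
for n in("top","side"):
    s=optics.snapshot(n); cv2.imwrite(f"pics/{n}0.png",s["image"][...,::-1])
    print(n,s["mtx"],s["dist"],-np.array(s["R"]).T@s["t"],s["R"])
o=r.observe();print(o["time_s"],o["tcp_pos"],o["orientation"],o["grip_width"])
E
```

```text
pics
top [[546.13354173   0.         317.97935227]
 [  0.         546.13354173 233.30159722]
 [  0.           0.           1.        ]] [-0.12074203  0.          0.          0.          0.        ] [0.2934938  0.04614511 1.06309898] [[ 0.02545858 -0.99955288  0.01568113]
 [-0.9862406  -0.02767642 -0.1629831 ]
 [ 0.16334423 -0.01131605 -0.98650424]]
side [[588.48542319   0.         322.19045746]
 [  0.         588.48542319 240.82877725]
 [  0.           0.           1.        ]] [-0.05831239  0.          0.          0.          0.        ] [0.34224876 0.65882103 0.82954397] [[-0.98496246 -0.17244358  0.01059073]
 [-0.14070803  0.7651054  -0.62834304]
 [ 0.1002507  -0.62038451 -0.77786429]]
0.1 [ 0.16036525 -0.60351262  0.25998923] [[ 9.66429399e-01  2.56931706e-01 -5.61024800e-04]
 [ 2.56932286e-01 -9.66428066e-01  1.61022991e-03]
 [-1.28470994e-04 -1.70031891e-03 -9.99998546e-01]] 1.0009463131355274
```

View pics/top0.png

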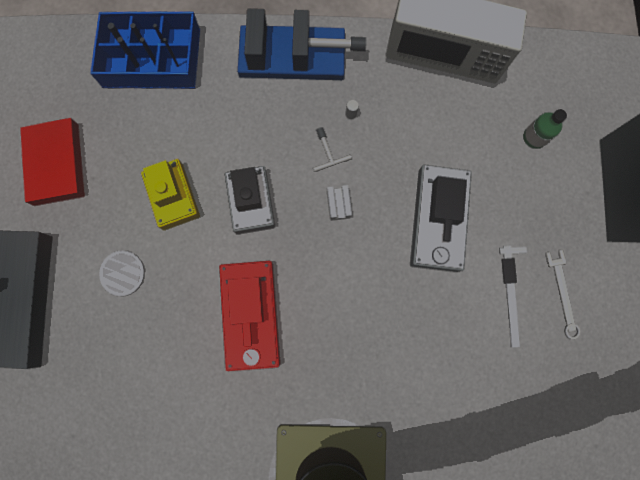

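View pics/side0.png

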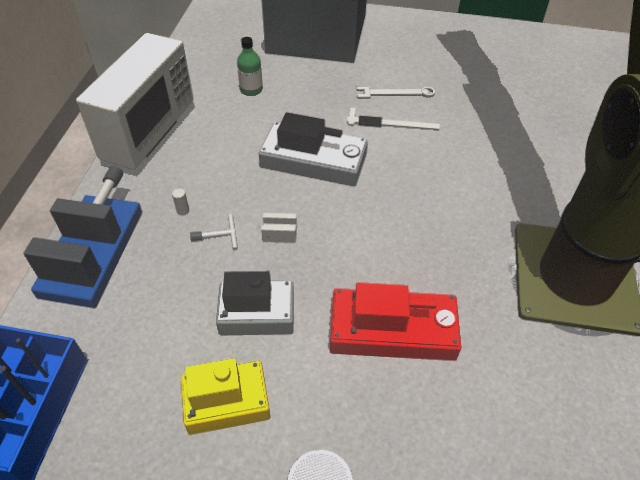

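The top view shows the spindle station (meter at about (440,256), guard at (449,200)) on the robot's right, and the pump station at (248,198) on the left. The side view shows the spindle station at about (313,150). I'll take enlarged crops to get the corners.

Run:
```python
import cv2,numpy as np
a=cv2.imread("pics/top0.png")[155:280,390:490]; b=cv2.imread("pics/side0.png")[105:190,250:380]
a=cv2.resize(a,None,fx=4,fy=4,interpolation=cv2.INTER_CUBIC);b=cv2.resize(b,None,fx=3,fy=3,interpolation=cv2.INTER_CUBIC)
o=np.zeros((500,800,3),np.uint8);o[:500,:400]=a;o[:255,400:790]=b;cv2.imwrite("pics/crop.png",o)
```

```text
(no output)
```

View pics/crop.png

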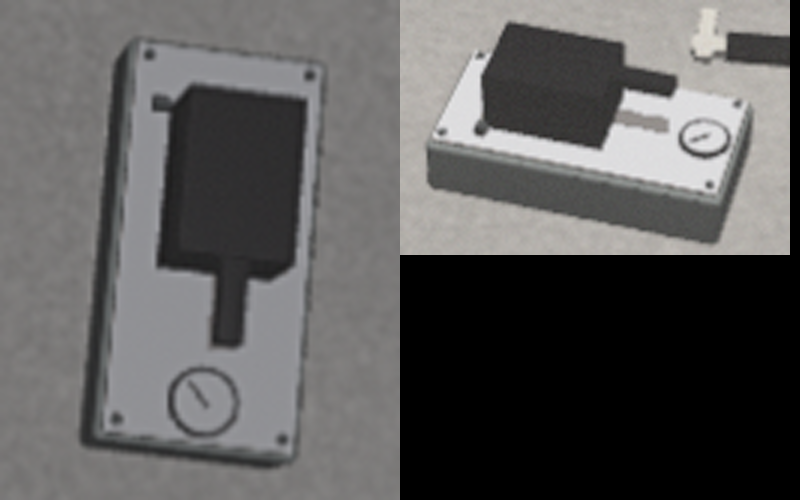

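```bash
cat > h.py <<'E'
import numpy as np, cv2
from scipy.spatial.transform import Rotation as Ro
from scipy.optimize import least_squares
from station import r, optics
def proj(s,X):
    return cv2.projectPoints(np.array(X,float),cv2.Rodrigues(np.array(s["R"]))[0],np.array(s["t"],float),np.array(s["mtx"]),np.array(s["dist"]))[0][:,0]
try: P=np.load("pose.npy")
except OSError: P=None
def W(p):  # station mm -> world m
    p=np.array(p,float)/1000; return Ro.from_euler('z',P[2]).apply(p)+[P[0],P[1],0]
def O(a):  # tool z=(sin a,0,-cos a) in the station frame, tool y = -station y
    s,c=np.sin(a),np.cos(a)
    return Ro.from_euler('z',P[2]).as_matrix()@np.array([[c,0,s],[0,-1,0],[s,0,-c]])
def at(p,a,back=0):  # TCP so that the grasp point (3 mm ahead) is at p, backed off by 'back' mm
    R=O(a); return W(p)-R[:,2]*(3+back)/1000, R
def tab(th): 
    c,s=np.cos(th),np.sin(th); return [65-108*c+40*s,0,45+108*s+40*c]
def st():
    o=r.observe(); return round(o["time_s"],1),np.round(o["tcp_pos"],3),np.round(o["force"],1),round(o["grip_width"],3),round(o["grasp_force"],1)
E
python3 - <<'E'
import h; from h import *
t,s=optics.snapshot("top"),optics.snapshot("side")
pt=np.array([(138,40),(326,64),(294,460),(96,436),(203,401)])/4+[390,155]-.375
ps=np.array([(28,143),(74,50),(351,102),(325,197),(304,137)])/3+[250,105]-.333
M=np.array([(100,50,45),(100,-50,45),(-100,-50,45),(-100,50,45),(-77,0,45)])
def f(p): h.P=p; X=W(M); return np.r_[(proj(t,X)-pt).ravel(),(proj(s,X)-ps).ravel()]
q=least_squares(f,[.5,-.2,0]); print(q.x,np.round(q.fun.reshape(-1,2),1).tolist()); np.save("pose.npy",q.x); h.P=q.x
for a0 in (0.6,.8,1.0,1.15):
  print(a0,[ (None if (j:=r.inverse_kinematics(*at(tab(th),a0-th))) is None else np.round(j).astype(int).tolist()) for th in (0,.4,.8,1.2,1.5,1.6)])
print(r.inverse_kinematics(*at([-10,0,85],.4)))
E
```

```text
[ 0.50214308 -0.20524385 -0.09380627] [[-2.1, -1.5], [1.1, -1.0], [1.8, 1.2], [-0.6, 1.0], [-0.3, 0.9], [-1.5, -0.7], [-0.7, -1.5], [1.8, -1.1], [-0.8, 1.0], [0.5, 1.4]]
0.6 [[46, 59, -35, 145, 162, 53, 134], [22, 43, -4, 123, -4, 3, -72], [16, 47, 1, 97, 2, 47, -81], [12, 61, 5, 66, 2, 87, -81], [11, 77, 9, 35, 0, 119, -78], None]
0.8 [None, [36, 45, -23, 132, 150, 20, 137], [17, 43, -1, 107, 1, 30, -80], [13, 55, 3, 77, 2, 71, -81], [11, 69, 6, 50, 1, 101, -80], [11, 75, 7, 38, 1, 112, -80]]
1.0 [None, [45, 52, -35, 141, 159, 43, 134], [20, 41, -3, 117, -3, 11, -74], [15, 49, 1, 88, 2, 54, -81], [12, 61, 4, 63, 1, 84, -81], [12, 66, 5, 54, 1, 94, -81]]
1.15 [None, None, [27, 41, -11, 124, 147, 5, 137], [16, 46, 0, 96, 1, 41, -81], [13, 56, 2, 73, 1, 71, -81], [12, 61, 3, 64, 1, 81, -81]]
[ 35.3665219   50.62324762 -23.20621294 131.53884703 153.50077585
  24.62973059 134.77185983]
```

Run:
```python
from h import *
for a0,ts in ((.2,(0,.2,.4,.6,.8)),(1.1,(.8,1.0,1.2,1.4,1.55))):
  for th in ts: print(a0,th,np.round(r.inverse_kinematics(*at(tab(th),a0-th))).astype(int).tolist())
r.move_ptp(*at([-43,0,85],.2,130)); print(st(), np.round(r.observe()["joints"]))
r.movel(*at([-43,0,85],.2),velocity=.1); print(st())
s=optics.snapshot("side");cv2.imwrite("pics/s1.png",cv2.resize(s["image"][60:260,200:440,::-1],None,fx=3,fy=3))
```

```text
0.2 0 [27, 47, -11, 128, 137, 8, 148]
0.2 0.2 [19, 46, -1, 116, 2, 18, -79]
0.2 0.4 [16, 48, 0, 104, 3, 40, -81]
0.2 0.6 [14, 52, 2, 90, 3, 60, -81]
0.2 0.8 [12, 58, 4, 76, 2, 80, -81]
1.1 0.8 [26, 41, -11, 121, 69, 4, -145]
1.1 1.0 [18, 42, -2, 108, 0, 24, -78]
1.1 1.2 [16, 47, 0, 94, 1, 45, -81]
1.1 1.4 [14, 54, 2, 78, 1, 65, -81]
1.1 1.55 [12, 60, 3, 65, 1, 80, -81]
(2.0, array([ 0.433, -0.2  ,  0.215]), array([-0.8, -0.8, -0.3]), 0.997, 0.0) [ 24.  30.  -4. 127.  -3.  12. -72.]Traceback (most recent call last):
  File "<stdin>", line 5, in <module>
station.MotionError: the arm cannot follow that straight line within its joint ranges
```

Run:
```python
from h import *
r.move_ptp(*at([-43,0,85],0,100)); print(st())
r.movel(*at([-43,0,85],0),velocity=.1); print(st(), np.round(r.observe()["joints"]))
s=optics.snapshot("side");cv2.imwrite("pics/s1.png",cv2.resize(s["image"][60:260,200:440,::-1],None,fx=3,fy=3))
```

```text
(2.4, array([ 0.46 , -0.202,  0.187]), array([-0.8,  0.3, -1. ]), 1.002, 0.0)
(3.5, array([ 0.46 , -0.201,  0.089]), array([ 0.6, -0.4, -0.3]), 1.0, 0.0) [ 18.  48.   1. 118.  -3.  14. -74.]
```

View pics/s1.png

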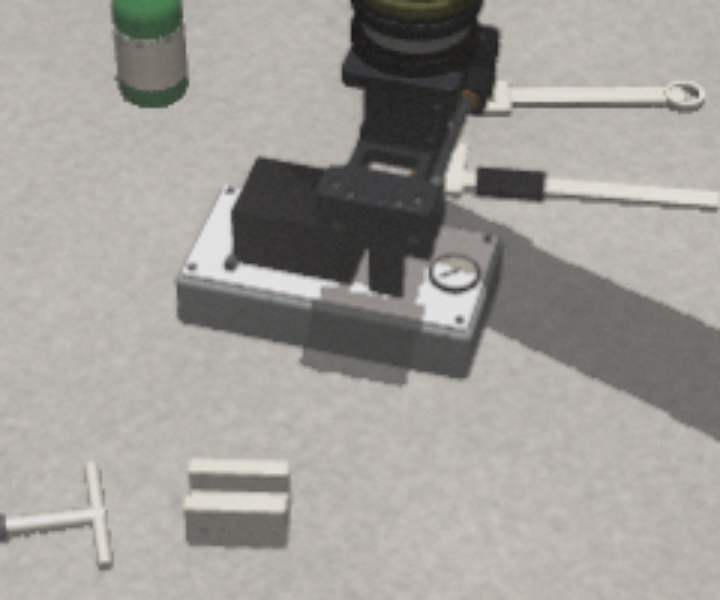

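The fingers straddle the tab between the guard (300,215) and the meter (453,272), with no contact. Next I'll grip and lift to 0.8 rad.

Run:
```python
from h import *
r.close(); print(st())
for th in np.arange(.1,.81,.1):
    r.movel(*at(tab(th),-th),velocity=.08); print(st())
s=optics.snapshot("side");cv2.imwrite("pics/s2.png",cv2.resize(s["image"][60:260,200:440,::-1],None,fx=3,fy=3))
```

```text
(4.7, array([ 0.459, -0.201,  0.088]), array([ 0.1,  1.1, -0.4]), 0.148, 30.0)
(5.0, array([ 0.464, -0.201,  0.098]), array([-0.5,  1.1,  0.5]), 0.15, 30.0)
(5.3, array([ 0.47 , -0.202,  0.108]), array([-0.9,  1. ,  1.2]), 0.153, 30.0)
(5.6, array([ 0.476, -0.203,  0.118]), array([-1.9,  1.7,  2.6]), 0.151, 30.0)
(5.9, array([ 0.483, -0.203,  0.126]), array([-2.3,  2.9,  3.7]), 0.143, 30.0)
(6.2, array([ 0.492, -0.204,  0.134]), array([-3.7,  2.1,  4.4]), 0.151, 30.0)
(6.5, array([ 0.501, -0.205,  0.141]), array([-4.1,  2.2,  7.1]), 0.151, 30.0)
(6.8, array([ 0.511, -0.206,  0.148]), array([-3.9,  2.7,  8.9]), 0.148, 30.0)
(7.0, array([ 0.521, -0.207,  0.153]), array([-4.6,  3. ,  9.9]), 0.152, 30.0)
```

View pics/s2.png

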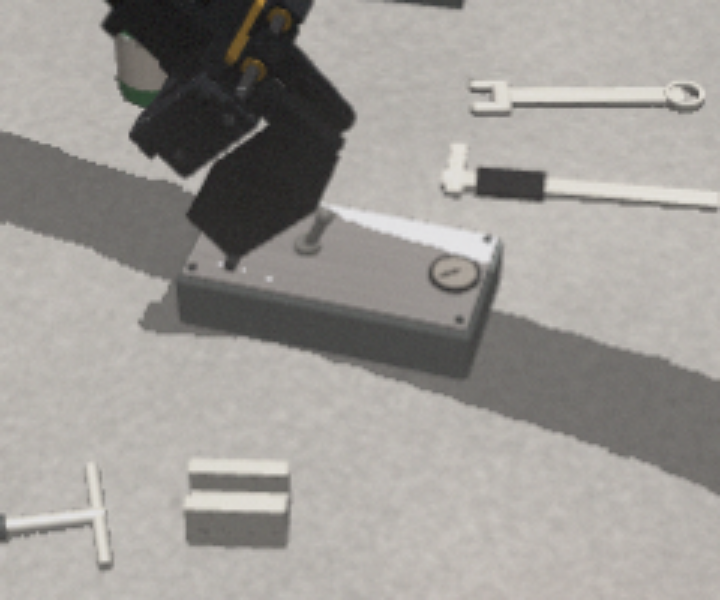

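The guard stands at about 0.8 rad and the toggle at (318,230) leans towards the meter. Next I'll release, regrasp at a steeper relative angle and go on.

Run:
```python
from h import *
r.gripper_open(); print(st())
r.movel(*at(tab(.8),-.8,70),velocity=.15)
r.movel(*at(tab(.8),.1,70),velocity=.15)
r.movel(*at(tab(.8),.1),velocity=.12,contact_N=12); print(st())
r.close(); print(st())
for th in np.r_[np.arange(.9,1.51,.1),1.55]:
    r.movel(*at(tab(th),.9-th),velocity=.08); print(st())
s=optics.snapshot("side");cv2.imwrite("pics/s3.png",cv2.resize(s["image"][60:260,200:440,::-1],None,fx=3,fy=3))
```

```text
(8.3, array([ 0.523, -0.207,  0.152]), array([-0.3, -0.6, -0.2]), 1.001, 0.0)
(10.9, array([ 0.521, -0.207,  0.154]), array([0.1, 0.5, 1.1]), 0.999, 0.0)
(12.0, array([ 0.52 , -0.207,  0.153]), array([ 0.2,  0. , -0.3]), 0.154, 30.0)
(12.3, array([ 0.532, -0.208,  0.158]), array([-2. ,  1.2,  3.1]), 0.154, 30.0)
(12.6, array([ 0.543, -0.209,  0.161]), array([-1.8,  1.6,  5. ]), 0.152, 30.0)
(12.9, array([ 0.555, -0.21 ,  0.163]), array([-0.5,  0.3,  7.5]), 0.15, 30.0)
(13.2, array([ 0.567, -0.211,  0.164]), array([-0.8,  0.2,  7.4]), 0.151, 30.0)
(13.5, array([ 0.579, -0.212,  0.163]), array([0.2, 1.2, 8.3]), 0.149, 30.0)
(13.8, array([ 0.591, -0.214,  0.162]), array([1.3, 0.9, 8.1]), 0.152, 30.0)
(14.1, array([ 0.602, -0.215,  0.159]), array([ 2.4, -0.6,  8.4]), 0.155, 30.0)
(14.4, array([ 0.607, -0.215,  0.157]), array([1.9, 0.1, 7. ]), 0.155, 30.0)
```

View pics/s3.png

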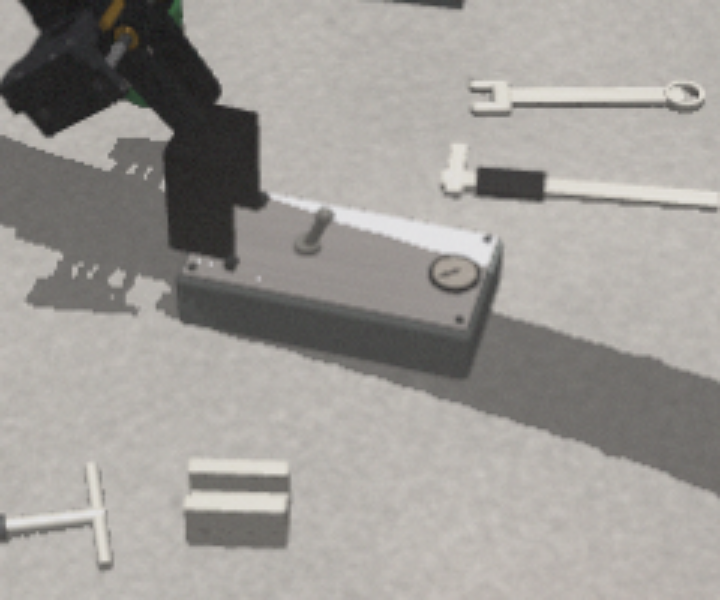

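The guard stands upright and the toggle at (318,230) is still off. I'll open the guard slightly further for clearance, release, and push the toggle with closed fingers.

Run:
```python
from h import *
for th in (1.65,1.75): r.movel(*at(tab(th),.9-th),velocity=.08); print(st())
r.gripper_open(); print(st())
r.movel(*at(tab(1.75),-.85,80),velocity=.2)
r.movel(*at([40,0,290],-.2),velocity=.25)
r.close()
a=.2
def tip(x,z): return at([x,0,z],a,19)
r.move_ptp(*tip(-20,150)); print(st(),np.round(r.observe()["joints"]))
r.movel(*tip(-18,69),velocity=.12,contact_N=12); print(st())
print(r.movel(*tip(24,69),velocity=.05,contact_N=10)); print(st(), "tip x", (r.observe()["tcp_pos"]-tip(0,69)[0])@O(0)[:,0])
s=optics.snapshot("side")
r.movel(*tip(-15,72),velocity=.1);r.movel(*tip(-20,150),velocity=.15)
s=optics.snapshot("side");cv2.imwrite("pics/s4.png",cv2.resize(s["image"][60:260,200:440,::-1],None,fx=3,fy=3)); print(st())
```

```text
(14.7, array([ 0.618, -0.216,  0.152]), array([ 1.7, -0. ,  7. ]), 0.154, 30.0)Traceback (most recent call last):
  File "<stdin>", line 2, in <module>
station.MotionError: the arm cannot follow that straight line within its joint ranges
```

```bash
cat > flip.py <<'E'
from h import *
a=.2
def tip(x,z): return at([x,0,z],a,19)
r.move_ptp(*tip(-20,150)); print(st(),np.round(r.observe()["joints"]))
r.movel(*tip(-18,69),velocity=.12,contact_N=12); print(st())
print(r.movel(*tip(24,69),velocity=.05,contact_N=10)); print(st(), "tip x", (r.observe()["tcp_pos"]-tip(0,69)[0])@O(0)[:,0])
r.movel(*tip(-15,72),velocity=.1);r.movel(*tip(-20,150),velocity=.15)
s=optics.snapshot("side");cv2.imwrite("pics/s4.png",cv2.resize(s["image"][60:260,200:440,::-1],None,fx=3,fy=3)); print(st())
E
python3 - <<'E'
from h import *
r.gripper_open(); print(st())
for b in (80,60,40):
    try: r.movel(*at(tab(1.65),-.75,b),velocity=.2); break
    except r.MotionError as e: print(b,e)
r.movel(*at([40,0,290],-.2),velocity=.25)
r.close(); print(st())
exec(open("flip.py").read())
E
```

```text
(15.9, array([ 0.617, -0.216,  0.152]), array([ 0.8, -0.5, -0.6]), 1.0, 0.0)
80 the arm cannot follow that straight line within its joint ranges
60 the arm cannot follow that straight line within its joint ranges
(19.1, array([ 0.543, -0.209,  0.293]), array([ 0.4, -0.3,  0.1]), 0.005, 0.0)
(20.0, array([ 0.479, -0.203,  0.172]), array([-0.7, -0.5,  0.3]), 0.003, 0.0) [ 21.  37.  -2. 122.  -9.   9. -67.]Traceback (most recent call last):
  File "<stdin>", line 8, in <module>
  File "<string>", line 5, in <module>
station.MotionError: the arm cannot follow that straight line within its joint ranges
```

```bash
sed -i 's/^a=.2/a=.03/' flip.py; python3 flip.py
```

```text
(20.4, array([ 0.483, -0.203,  0.172]), array([-0.4, -0.2, -0.1]), 0.006, 0.0) [ 15.  39.   5. 114.  -9.  25. -69.]
(21.2, array([ 0.484, -0.204,  0.091]), array([-0.1, -0.6,  1.3]), 0.004, 0.0)
False
(22.2, array([ 0.525, -0.207,  0.091]), array([-1.7, -0.2, -0.3]), 0.003, 0.8) tip x 0.023855421976230518
(23.5, array([ 0.481, -0.203,  0.171]), array([-0.4,  0.1, -0.5]), 0.004, 0.0)
```

View pics/s4.png

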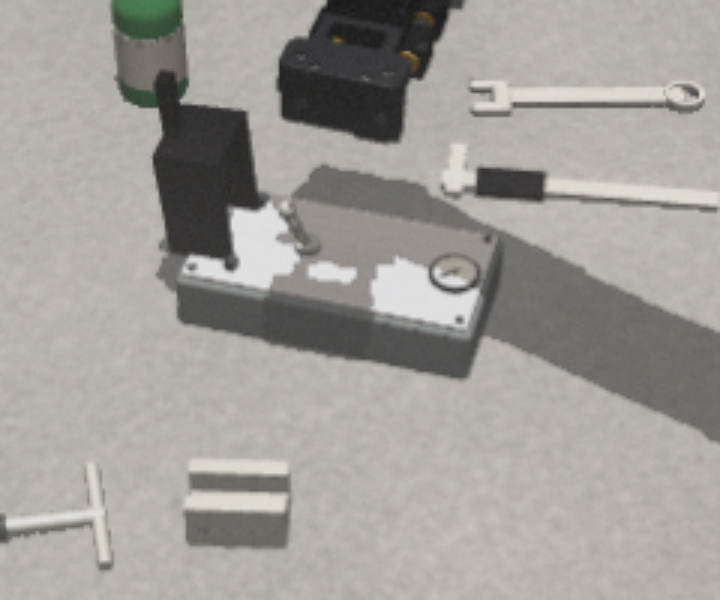

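The toggle's ball at (287,208) now leans to the hinge side, and the guard is upright. I'll check the toggle angle by projection, then regrasp the tab and close the guard with the path reversed.

Run:
```python
from h import *
s=optics.snapshot("side")
for q in (.5,.65,.8,.9): print(q,(proj(s,[W([23+32*np.sin(q-.45),0,45+32*np.cos(q-.45)])])[0]-[200,60])*3)
r.movel(*at([0,0,290],0),velocity=.25)
r.gripper_open()
r.movel(*at([40,0,290],-.2),velocity=.25)
r.movel(*at(tab(1.65),-.75,40),velocity=.2)
r.movel(*at(tab(1.65),-.75),velocity=.1,contact_N=12); print(st())
r.close(); print(st())
for th in np.arange(1.55,.79,-.15):
    r.movel(*at(tab(th),.9-th),velocity=.08); print(th,st())
```

```text
0.5 [304.55065451 209.21545074]
0.65 [297.53323262 208.60442109]
0.8 [290.76573832 208.87277556]
0.9 [286.47196407 209.53596083]
(28.0, array([ 0.618, -0.216,  0.153]), array([0.1, 0.1, 0.5]), 1.004, 0.0)
(29.1, array([ 0.617, -0.216,  0.152]), array([-0.4, -0.5, -0.3]), 0.153, 30.0)
1.55 (29.4, array([ 0.605, -0.215,  0.156]), array([ 0. , -0.5, -3.9]), 0.155, 30.0)
1.4000000000000001 (29.8, array([ 0.589, -0.213,  0.16 ]), array([-0.7, -1.3, -6.6]), 0.153, 30.0)
1.2500000000000002 (30.2, array([ 0.572, -0.212,  0.162]), array([ -0.8,  -1.2, -11.8]), 0.154, 30.0)
1.1000000000000003 (30.6, array([ 0.555, -0.21 ,  0.161]), array([  1.6,  -3.2, -16. ]), 0.153, 30.0)
0.9500000000000004 (30.9, array([ 0.539, -0.209,  0.158]), array([  3.7,  -2. , -16. ]), 0.151, 30.0)
0.8000000000000005 (31.3, array([ 0.523, -0.207,  0.153]), array([  4.7,   0.5, -11.8]), 0.152, 30.0)
```

The toggle is at about 0.9. I'll regrasp and close the guard the rest of the way.

Run:
```python
from h import *
r.gripper_open()
r.movel(*at(tab(.8),.1,70),velocity=.15)
r.movel(*at(tab(.8),-.8,70),velocity=.15)
r.movel(*at(tab(.8),-.8),velocity=.1,contact_N=12); print(st())
r.close(); print(st())
for th in (.65,.5,.35,.2,.1,0.03):
    r.movel(*at(tab(th),-th),velocity=.07); print(th,st())
print(r.movel(*at(np.add(tab(0),[0,0,-2]),0),velocity=.03,contact_N=15),st())
r.gripper_open()
r.movel(*at(tab(0),0,150),velocity=.15)
r.movel(*at([-100,0,250],0),velocity=.2); print(st())
s=optics.snapshot("side");cv2.imwrite("pics/s5.png",cv2.resize(s["image"][60:260,200:440,::-1],None,fx=3,fy=3))
```

```text
(35.2, array([ 0.523, -0.207,  0.153]), array([-0.1,  0.2,  0.5]), 1.002, 0.0)
(36.4, array([ 0.523, -0.207,  0.152]), array([-0.1,  0.5,  0.5]), 0.14, 29.8)
0.65 (36.8, array([ 0.508, -0.206,  0.145]), array([ 2.4, -0.5, -3. ]), 0.143, 29.8)
0.5 (37.2, array([ 0.494, -0.204,  0.134]), array([ 1.1,  0. , -1.9]), 0.146, 29.8)
0.35 (37.6, array([ 0.481, -0.203,  0.122]), array([ 2.2,  0.2, -2.3]), 0.143, 29.8)
0.2 (38.0, array([ 0.471, -0.202,  0.108]), array([ 4.6,  1.2, -3.2]), 0.142, 29.9)
0.1 (38.3, array([ 0.465, -0.202,  0.098]), array([ 3. ,  1.7, -3.2]), 0.142, 29.9)
0.03 (38.5, array([ 0.462, -0.201,  0.091]), array([ 4.1,  1.1, -3.4]), 0.146, 29.9)
False (38.9, array([ 0.46 , -0.201,  0.086]), array([ 2.7,  2.5, -2.4]), 0.144, 30.0)
(41.7, array([ 0.403, -0.196,  0.253]), array([-0.1, -0.1, -0.1]), 1.0, 0.0)
```

View pics/s5.png

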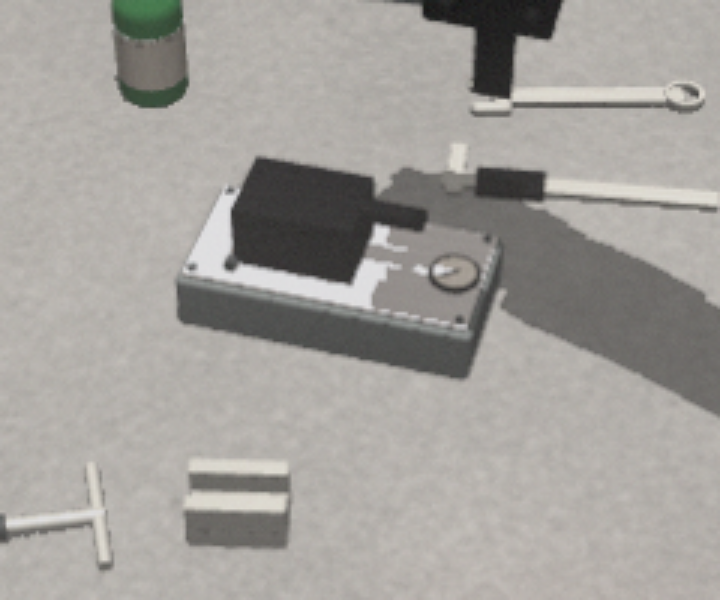

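The guard is back in its original closed image position: the tab's end is at (427,215), the same as before opening. The gripper is clear.

```bash
python3 -c "
from station import r
print(r.hand_in())"
```

```text
the job is handed in; nothing more can be done
None
```

The job is handed in at about 42 s of the 64 s allowed: the spindle guard was opened to about 1.65 rad, the toggle flipped to about 0.9 rad, and the guard closed again; the pump station was never touched, and `hand_in` returned no verdict.

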